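# Fold the lid stay of the rod box, catch the lid and lower it shut

### The job

The lid of the green welding-rod box stands open on its folding stay. With a fingertip push the red knob of the stay back toward the hinge until the stay folds, catch the falling lid on the outside of the fingers while it is still well open, and lower it gently until it is fully shut: a slammed lid chips the coating of the rods. Grip and lift nothing, leave everything else on the table where it is, and take the hand away at the end.

Things in the scene. Friction and masses are not known exactly. Their poses are not given: they have to be found in the camera images.
- rod_box: Green sheet-steel box holding welding rods, fixed to the table: 96 mm deep (its x), 386 mm wide (its y), walls 62 mm high, open at the top. Origin: centre of its underside, on the table. Its -x side, a long side, is the front and faces roughly to the robot's right; its -y end is the one far from the robot. Outer face of the front wall: x = -48 mm. The rods lie below z = 25 mm.
- hinge (a point): Middle of the lid's hinge line, along the box's rear long side, at x = +50 mm, z = 66 mm of the box frame; the line runs along the box's y. The lid is a stiff steel sheet, 3 mm thick, 392 mm wide, 116 mm from hinge to front lip, 0.4 to 0.65 kg.
- lid (a joint): Angle (rad) by which the lid has come down: 0 standing open on its stay, 70 degrees up from level, its underside facing the box's front; grows as it falls forward; 1.22 is fully shut. Once the stay folds it falls by its own weight in about half a second. Shut, its underside is 65 mm above the table.
- lip (a point): Middle of the lid's front lip, a rolled bead 6 mm thick along the whole front edge. Lid open: x = +10, z = 175 mm of the box frame; shut: x = -66, z = 66 mm. Shut, the lip overhangs the front wall by 18 mm over the whole width, so a sloping finger can carry it from below in front of the wall and then be drawn out.
- stay (a joint): Angle (rad) of the lower link of the folding lid stay inside the box's -y end: 0 locked over centre toward the box's front, against its stop. Pushed at the knob toward the hinge side it is straight at about 0.1 (knob moved 7 mm); just beyond that, by 0.25 (knob moved 17 mm) at the latest, it folds by itself under the lid's weight, away from the finger (1.2 with the lid shut). A push of 1 to 4 N is enough.
- knob (a point): Centre of the red finger knob at the stay's knuckle: a bar 15 mm thick, 42 mm long, along the box's y; the links are at its -y end. Locked: x = -18, y = -158, z = 105 mm of the box frame. It moves on a circle of 67 mm radius round a pivot at x = -39, z = 42 mm of the box frame: toward the hinge side, then down into the box.
- paint_marker: loose paint marker, white barrel with yellow cap, 17x123 mm, lying in front of the box; not part of the work, to be left where it is. Origin: centre of its underside.
- hex_bolt: loose steel hex bolt, 66 mm long, lying in front of the box; not part of the work, to be left where it is. Origin: centre of its underside.
- scriber: loose scriber with a black and wood handle, 166 mm long, lying in front of the box; not part of the work, to be left where it is. Origin: centre of its underside.
- pipe_ring: loose short rusty pipe offcut, 34 mm across, 50 mm high, standing in front of the box; not part of the work, to be left where it is. Origin: centre of its underside.

How it is judged:
By the outcome, as a careful person would: the job done as asked, in the order asked, and still so for the second after the job is handed in, with the robot touching nothing.
It also fails if it takes over 48 s, if anything falls off the work surface, if the arm or the gripper's body presses on something with over 40 N, if the wrist force passes 120 N, or if a joint passes its speed limit or range.

### The arm

A 6-joint arm with a two-finger parallel gripper is mounted at the origin on a cart in front of the work surface, level with it; the furniture and walls round the work are solid. World frame = base frame: x ahead of the robot, y to its left, z up, the work surface at z = 0. Lengths are in mm, angles in degrees, forces in N, time in s.
With the tool pointing down it reaches from about 350 to 850 mm from the base axis. Payload 8.1 kg.
Tool frame: the origin (TCP) lies on the front face of the gripper's body, between the roots of the fingers; the fingertips stand r.finger_overhang ahead of it and the grasp point (between the pads) lies 54 mm ahead of it (r.finger_overhang is the distance from the TCP to the fingertips, in mm); y points along the fingers, z is the direction in which the jaws open and shut, and the axes are right-handed (so a half turn about y gives the same grasp; the last joint's range is limited). The gripper opens to 85 mm and grips with 20 to 120 N. Pads are 22 mm wide; open, the fingers measure 114 mm over their backs; the gripper's body (76 mm by 85 mm) begins 54 mm behind the grasp point. The pads swing forward as they close: fully open they stand 13 mm farther back than shut.
Start: joints at [69.591, 7.471, 85.268, -0, 87.261, -4.893], TCP at [160.479, 578.146, 303.892] pointing down, gripper open.
Joint ranges: [-169.43, 169.43], [-51.17, 129.36], [1.28, 143.12], [-76.62, 256.62], [0, 156.53], [-152.29, 152.29]. Speed limits (degrees/s): [136.94, 136.94, 159.86, 180, 180, 180].

### API

Orientations are given as [roll, pitch, yaw] about the fixed x, y, z axes, in that order (R = Rz(yaw) Ry(pitch) Rx(roll)).
In Python, from bench import r gives the robot as it stands. The module is installed in compiled form; this text tells all that it offers.
- The arm moves only by the tool arm_command, never from a script. Its argument "increments" is a list of rows, each a list of 6 numbers: the shift along the tool's x, y, z in m, then the turn, a rotation vector about the tool's x, y, z in rad. In form: [[tx, ty, tz, wx, wy, wz], ...]. A call has exactly 10 rows; each row is the pose to reach, as a shift and turn from the pose commanded when the call began, along the tool's axes at that moment; what a row does not reach only later rows make up. A row lasts 1/8 s, in which the tool goes at most 62.5 mm and 10.7 degrees, less where a joint would pass 70% of its speed; a pose out of reach is approached as far as the arm can. A call with a gripper value outside its range is refused whole. "jaw" is the gripper's target within -1 to 1 (shut at 1, half-way at 0, fully open at -1), set as the call begins (left out, the last holds). The fingers move at their own pace and stop on an object; "force" is the grip in N (left out, the last holds). Time passes only in rows, so rows that repeat a pose let the fingers close, or fill a call up. It gives the time, the measured TCP pose, the force and the opening at its end, in the units of the state.
- r.sense(): the state, without advancing time (a new reading comes with each control period).
- r.snapshot(name): name is "scene" or "top" or "wrist"; returns the picture (420x560x3 uint8, red, green, blue); there is no depth.
- r.camera_model(name): a dict with "intrinsics" (3x3 intrinsics, pixels), "cam_to_world" (4x4, takes a point from camera to world coordinates). Camera axes: x right, y down, z forward; pixel columns grow to the right and rows downward; lengths in mm; the calibration is good to about 2 mm. A picture is of the moment at which its call begins: read the wrist's pose just before it. camera_model takes no time and is no camera call; for the wrist camera it gives the pose at the moment of the call.
- r.hand_in(): hands the job in, once; it reports no verdict.
Trained networks look in the newest picture that a camera, given by its name, has taken for a name from the list of things; names that differ only in an ending like _2 or _b are one class to them, and where a whole thing is asked for, a point or a joint stands for the part that bears it (a point fixed in the world has none). Each returns a list of dicts, best first, with "conf" (0 to 1); they miss things now and then, are a little off and sometimes report something else, mostly with a low value. They report only what shows in the picture. A call takes as long as a camera call.
- r.trace(camera, target): "mask" (420x560 bool, what is visible of it) and "position" ([column, row] in pixels, amid what is visible of it).
- r.spot_point(camera, target): "position" ([column, row] in pixels: a listed point, or the origin of a listed thing).
The state is a dict: "time": time; "joint_pos": joint angles; "qd": joint speeds; "joint_efforts": joint torques, N m; "tool_pos": TCP position; "tcp_rot": TCP orientation; "ft_force": force on the tool from outside, world axes, zero at the start; "wrist_torque": the same for the moment, N m; "finger_gap": finger opening in mm.
Only numpy, scipy, OpenCV 4.12 (cv2) and the standard library are available. Lean on these libraries where they do the work, as an engineer would, in place of code of your own. Each camera call takes 0.05 s, during which the arm holds its last target.

## Working session

There is one attempt and no reset: what is moved stays moved. The work goes in short steps, Python scripts to look and compute and a tool call to move; the robot and the scene stay as the last step left them, time stands still between calls to the robot, and variables do not carry over. Pictures are saved under pics/ and viewed, and the job is handed in when it is done.

Besides the shell and the picture viewer there is one more tool, called after "Emit:" by a JSON object that holds its "op" and its "data". arm_command: Moves the arm, as the interface text tells. Its arguments: {"type":"object","properties":{"increments":{"type":"array","items":{"type":"array","items":{"type":"number"}}},"jaw":{"type":"number"},"force":{"type":"number"}},"required":["increments"]}

```bash
mkdir -p pics; cat > h.py <<'E'
from bench import r
import numpy as np, cv2
from scipy.spatial.transform import Rotation as R
def save(name,img): cv2.imwrite('pics/'+name+'.png',img[:,:,::-1])
def proj(cm,P):
    K=np.array(cm['intrinsics']);T=np.linalg.inv(np.array(cm['cam_to_world']))
    P=np.atleast_2d(P);c=P@T[:3,:3].T+T[:3,3];u=c@K.T;return u[:,:2]/u[:,2:]
def ray(cm,px):
    K=np.array(cm['intrinsics']);T=np.array(cm['cam_to_world'])
    d=T[:3,:3]@np.linalg.inv(K)@np.array([px[0],px[1],1.]);return T[:3,3],d/np.linalg.norm(d)
def onz(cm,px,z):
    o,d=ray(cm,px);return o+d*(z-o[2])/d[2]
E
python3 - <<'E'
from h import *
s=r.sense();print(s, r.finger_overhang)
for n in ['scene','top','wrist']:
    im=r.snapshot(n);save(n+'0',im);cm=r.camera_model(n)
    print(n,np.round(cm['intrinsics'],1).tolist(),np.round(cm['cam_to_world'],3).tolist())
    for t in ['rod_box','hinge','lip','knob','paint_marker','hex_bolt','scriber','pipe_ring']:
        d=r.spot_point(n,t);print(t,[(np.round(x['position'],1).tolist(),round(x['conf'],2)) for x in d[:2]])
E
```

```text
{'time': 0.0, 'joint_pos': array([ 6.95930178e+01,  7.51611842e+00,  8.53297051e+01,  2.27196284e-04,
        8.72600794e+01, -4.89227980e+00]), 'qd': array([-0.06659353,  0.02942574, -0.17994509,  0.06412363, -0.11258934,
       -0.04777969]), 'joint_efforts': array([-3.49306843e-03, -5.69388449e+01, -5.00554776e+01, -4.63259057e-04,
        1.47710089e-02, -5.01028126e-05]), 'tool_pos': array([160.31716242, 577.75930871, 302.82967919]), 'tcp_rot': array([-9.01054977e+01,  9.25776475e-03, -1.55147220e+01]), 'ft_force': array([-0.03778161,  0.1942759 ,  0.85387126]), 'wrist_torque': array([ 0.03339241, -0.00968785, -0.03173724]), 'finger_gap': 85.59091199476374} 72.6
scene [[518.7, 0.0, 276.9], [0.0, 518.7, 207.1], [0.0, 0.0, 1.0]] [[0.685, -0.505, 0.525, 16.057], [-0.728, -0.491, 0.478, -394.824], [0.017, -0.71, -0.704, 836.219], [0.0, 0.0, 0.0, 1.0]]
rod_box [([237.5, 248.3], 0.62)]
hinge [([228.0, 211.3], 0.71), ([313.5, 194.4], 0.3)]
lip [([234.5, 187.8], 0.55), ([275.2, 297.9], 0.44)]
knob [([312.6, 194.5], 0.65)]
paint_marker [([264.8, 280.8], 0.58)]
hex_bolt [([276.5, 317.1], 0.59)]
scriber [([275.2, 300.0], 0.76)]
pipe_ring [([312.0, 304.6], 0.55)]
top [[503.1, 0.0, 273.6], [0.0, 503.1, 209.4], [0.0, 0.0, 1.0]] [[-0.017, -0.997, 0.082, 475.377], [-1.0, 0.015, -0.021, 95.491], [0.019, -0.082, -0.996, 1023.383], [0.0, 0.0, 0.0, 1.0]]
rod_box [([237.4, 238.1], 0.97), ([286.8, 255.4], 0.74)]
hinge [([210.7, 231.2], 0.91)]
lip [([228.8, 240.7], 0.81)]
knob [([275.1, 161.7], 0.81)]
paint_marker [([289.9, 256.8], 0.86)]
hex_bolt [([329.6, 279.3], 0.46)]
scriber [([306.0, 259.3], 0.6)]
pipe_ring [([341.5, 246.3], 0.68)]
wrist [[354.7, 0.0, 275.4], [0.0, 354.7, 210.8], [0.0, 0.0, 1.0]] [[0.268, 0.928, 0.259, 94.667], [0.963, -0.258, -0.071, 595.878], [0.001, 0.269, -0.963, 374.34], [0.0, 0.0, 0.0, 1.0]]
rod_box []
hinge []
lip []
knob []
paint_marker []
hex_bolt []
scriber []
pipe_ring []
```

View pics/scene0.png

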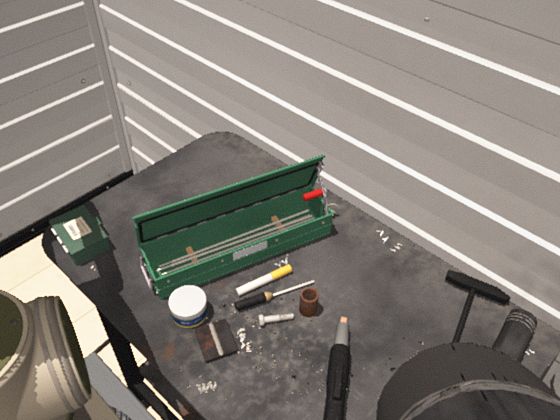

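View pics/top0.png

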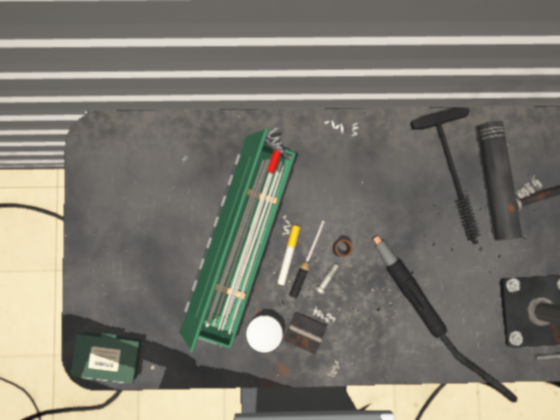

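```bash
python3 - <<'E'
from h import *
from scipy.optimize import least_squares
pts=[[0,0,0],[50,0,66],[10,0,175],[-18,-158,105]]
obs={'scene':[[237.5,248.3],[228,211.3],[234.5,187.8],[312.6,194.5]],'top':[[237.4,238.1],[210.7,231.2],[228.8,240.7],[275.1,161.7]]}
def W(p,P):
    return np.c_[R.from_euler('z',p[2]).apply(P)+[p[0],p[1],0]]
def f(p):
    return np.concatenate([(proj(r.camera_model(n),W(p,pts))-obs[n]).ravel() for n in obs])
s=least_squares(f,[450,150,1.3],loss='soft_l1');print(s.x,np.degrees(s.x[2]),np.round(s.fun,1))
V=[[-48,-193,62],[-48,193,62],[48,193,62],[48,-193,62],[-48,-193,0],[-48,193,0]]
L=[[50,-196,66],[50,196,66],[10,196,175],[10,-196,175]]
for n,c in [('scene',(120,140,230,160)),('top',(170,110,150,250))]:
    im=cv2.imread(f'pics/{n}0.png');x,y,w,h=c;k=3 if n=='scene' else 2.4
    im=cv2.resize(im[y:y+h,x:x+w],None,fx=k,fy=k,interpolation=cv2.INTER_CUBIC)
    for Q,col,cl in [(V[:4],(0,255,255),1),(L,(255,0,255),1),(V[4:],(255,255,0),0),([[-18,-179,105],[-18,-137,105]],(255,255,255),0)]:
        q=((proj(r.camera_model(n),W(s.x,Q))-[x,y])*k).astype(int)
        cv2.polylines(im,[q],bool(cl),col,1)
    cv2.imwrite(f'pics/{n}fit.png',im)
E
```

```text
[495.19119041 145.66847334   1.21505549] 69.61755133152994 [ 1.9 -0.6  0.8 -0.7 -0.3 -4.2 -0.7  0.5  1.5  3.4  1.7  0.8 -0.6 -3.2
 -0.8  1.1]
```

View pics/scenefit.png

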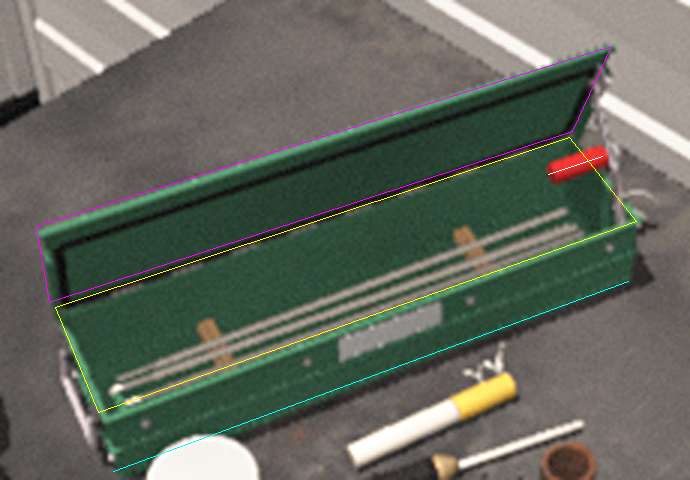

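View pics/topfit.png

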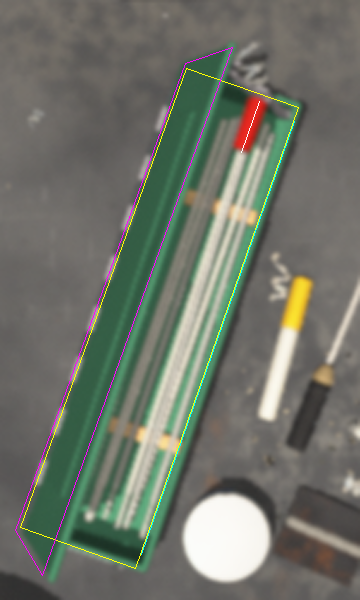

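```bash
python3 - <<'E'
from h import *
from scipy.optimize import least_squares
pts=[[0,0,0],[50,0,66],[10,0,175],[-18,-158,105],[-48,193,62],[-48,-193,62],[10,196,175],[10,-196,175]]
obs={'scene':[[237.5,248.3],[228,211.3],[234.5,187.8],[312.6,194.5],[155,279.3],[332.3,214.3],[132.3,216.3],[323.7,155.7]],'top':[[237.4,238.1],[210.7,231.2],[228.8,240.7],[275.,161.7],[231.3,348.3],[294.2,152.1],[192.5,350.8],[267.1,129.2]]}
def W(p,P):
    return np.c_[R.from_euler('z',p[2]).apply(P)+[p[0],p[1],0]]
for use in (['scene'],['top'],['scene','top']):
  def f(p):
    return np.concatenate([(proj(r.camera_model(n),W(p,pts))-obs[n]).ravel() for n in use])
  s=least_squares(f,[450,150,1.3],loss='soft_l1');print(use,s.x,np.degrees(s.x[2]));print(np.round(s.fun.reshape(-1,2),1).tolist())
# knob triangulated
from scipy.optimize import minimize
def tri(a,b):
    A=[];B=[]
    for n,p in (('scene',a),('top',b)):
        o,d=ray(r.camera_model(n),p);M=np.eye(3)-np.outer(d,d);A.append(M);B.append(M@o)
    return np.linalg.lstsq(np.vstack(A),np.hstack(B),rcond=None)[0]
for i,nm in enumerate(['o','h','lip','knob','fn','ff','ln','lf']):print(nm,tri(obs['scene'][i],obs['top'][i]), W(s.x,[pts[i]])[0])
for o,a,b,z in [('marker',[264.8,280.8],[289.9,256.8],8),('bolt',[276.5,317.1],[329.6,279.3],8),('scriber',[275.2,300],[306,259.3],8),('ring',[312,304.6],[341.5,246.3],10)]:
    for n,p in(('scene',a),('top',b)):
        w=onz(r.camera_model(n),p,z);print(o,n,w,R.from_euler('z',-s.x[2]).apply(w-[s.x[0],s.x[1],0]))
E
```

```text
['scene'] [494.15145176 143.82925891   1.22608866] 70.24970552289487
[[2.2, 0.1], [0.8, 0.1], [-0.1, -3.5], [-0.6, 0.7], [-1.3, -0.1], [-0.1, -0.4], [0.1, 0.7], [-0.0, -0.0]]
['top'] [495.4067228  142.74516071   1.2379807 ] 70.93106941602326
[[3.0, 3.2], [3.0, 1.3], [1.1, -3.2], [-0.9, 0.1], [-0.7, -1.5], [-0.3, 1.5], [-0.4, -0.2], [-0.9, -0.5]]
['scene', 'top'] [494.78968061 143.4222758    1.23307425] 70.64995044247114
[[2.5, 0.1], [1.0, 0.1], [0.3, -3.5], [-0.5, 0.3], [-0.5, 0.3], [0.1, -0.9], [0.7, 1.1], [-0.0, -0.4], [2.6, 3.5], [2.7, 1.5], [0.7, -2.8], [-0.9, 0.6], [-1.6, -1.1], [-0.2, 2.1], [-1.4, 0.0], [-0.7, 0.0]]
o [499.68294235 151.64808926 -10.32583413] [494.78968061 143.4222758    0.        ]
h [514.20265368 196.64515983  59.93476982] [511.35661583 190.59786968  66.        ]
lip [494.88392805 153.31909704 167.69338126] [498.10306765 152.85739458 175.        ]
knob [638.48659811  72.72944686 106.30659207] [637.90046056  74.08754669 105.        ]
fn [295.81171199 158.61242158  67.10515866] [296.78763044 162.08207566  62.        ]
ff [664.89977128  34.63604584  56.29116684] 
[... 277 characters left out ...]
39   -6.19440372    8.        ]
marker top [462.56624325  43.2668656    8.        ] [-105.1746911   -2.782168     8.       ]
bolt scene [420.58748596 -32.35643783   8.        ] [-190.43536316   11.76836072    8.        ]
bolt top [416.25707585 -35.5730793    8.        ] [-194.90513508   14.78835627    8.        ]
scriber scene [446.81557321  -4.21496433   8.        ] [-155.19316821   -3.65379175    8.        ]
scriber top [457.00635767  10.95987219   8.        ] [-137.4989284    -8.24090725    8.        ]
ring scene [486.75877517 -62.8586041   10.        ] [-197.28941009  -60.77158485   10.        ]
ring top [481.86831352 -61.05483791  10.        ] [-197.20793448  -55.55971865   10.        ]
```

Emit:
{"op": "arm_command", "data": {"increments": [[0.038, -0.01, -0.035, 0, 0, 0], [0.076, -0.02, -0.07, 0, 0, 0], [0.114, -0.03, -0.105, 0, 0, 0], [0.152, -0.03, -0.14, 0, 0, 0], [0.19, -0.03, -0.175, 0, 0, 0], [0.228, -0.03, -0.21, 0, 0, 0], [0.266, -0.03, -0.245, 0, 0, 0], [0.304, -0.03, -0.28, 0, 0, 0], [0.342, -0.03, -0.315, 0, 0, 0], [0.384, -0.03, -0.351, 0, 0, 0]], "jaw": 1, "force": 30}}

```text
time: 2.6
tool_pos: [437.2, 135.7, 334.3]
tcp_rot: [-90.0, -0.1, -15.5]
ft_force: [0.6, 0.5, 0.3]
finger_gap: -0.2
```

```bash
cat >> h.py <<'E'
BX=[494.8,143.4,70.6]
def bw(P): return R.from_euler('z',BX[2],degrees=True).apply(P)+[BX[0],BX[1],0]
def wb(P): return R.from_euler('z',-BX[2],degrees=True).apply(np.asarray(P)-[BX[0],BX[1],0])
def Rt(phi):
    p=np.radians(phi);M=np.array([[0,-1,0],[np.cos(p),0,-np.sin(p)],[np.sin(p),0,np.cos(p)]]).T
    return R.from_euler('z',BX[2],degrees=True)*R.from_matrix(M)
def cur():
    s=r.sense();return s,np.array(s['tool_pos']),R.from_euler('xyz',s['tcp_rot'],degrees=True)
def rel(p,Rm,tp,TR):
    return Rm.inv().apply(tp-p)/1000,(Rm.inv()*TR).as_rotvec()
E
python3 - <<'E'
from h import *
s,p,Rm=cur();print(s['time'],p,s['tcp_rot'],s['joint_pos'],s['finger_gap'],r.finger_overhang)
d=np.array([np.cos(np.radians(50)),0,-np.sin(np.radians(50))]);n=np.array([-d[2],0,d[0]])
tip=np.array([-60,-150,135]) # box frame
tp=bw(tip-d*r.finger_overhang)
print(tp,rel(p,Rm,tp,Rt(50)))
save('wrist1',r.snapshot('wrist'))
E
```

```text
2.6 [437.22922911 135.73925358 334.30436397] [-8.99625023e+01 -5.41609031e-02 -1.55005288e+01] [ 1.08198253e+01 -1.57583682e+01  1.04230574e+02  9.59902504e-03
  9.14626218e+01 -6.36794132e+01] -0.19923873882499926 72.6
[600.85297302  -7.03431668 190.61482657] (array([ 0.19569235,  0.14381313, -0.09394675]), array([ 0.69717134,  0.06559094, -0.02287111]))
```

Emit:
{"op": "arm_command", "data": {"increments": [[0.034, 0, -0.021, 0.0, 0.0, 0.0], [0.068, 0, -0.042, 0.1, 0.009, -0.003], [0.102, 0, -0.063, 0.2, 0.019, -0.007], [0.136, 0, -0.084, 0.3, 0.028, -0.01], [0.17, 0, -0.105, 0.4, 0.038, -0.013], [0.204, 0, -0.126, 0.5, 0.047, -0.016], [0.204, 0, -0.126, 0.6, 0.056, -0.02], [0.204, 0, -0.126, 0.697, 0.066, -0.023], [0.204, 0, -0.126, 0.697, 0.066, -0.023], [0.204, 0, -0.126, 0.697, 0.066, -0.023]]}}

```text
time: 3.9
tool_pos: [599.5, -38.7, 334.1]
tcp_rot: [-50.2, 0.0, -19.4]
ft_force: [0.3, -0.3, -0.2]
finger_gap: -0.2
```

```bash
python3 - <<'E'
from h import *
s,p,Rm=cur();print(s['time'],p,s['tcp_rot'],s['joint_pos'],s['ft_force'])
d=np.array([np.cos(np.radians(50)),0,-np.sin(np.radians(50))])
tip=np.array([-60,-150,135])
print(wb(p),rel(p,Rm,bw(tip-d*72.6),Rt(50)))
for n in ['scene','wrist']:save(n+'2',cv2.resize(r.snapshot(n),None,fx=1.4,fy=1.4))
print(proj(r.camera_model('scene'),[p+Rm.apply([0,72.6,0]),p])*1.4)
E
```

```text
3.9 [599.4956533  -38.74290096 334.13025867] [-5.01729683e+01  2.82706885e-02 -1.94251462e+01] [ -26.9058992     5.35999116   91.47807921   39.41948144   89.52594311
 -100.09184232] [ 0.33924941 -0.27274048 -0.15902436]
[-137.02548447 -159.25210453  334.13025867] (array([-0.00919461,  0.12966224, -0.06860844]), array([ 3.01875770e-03, -6.53221010e-04, -9.68564001e-05]))
[[476.33775846 206.76898771]
 [503.14523787 190.9809312 ]]
```

View pics/scene2.png

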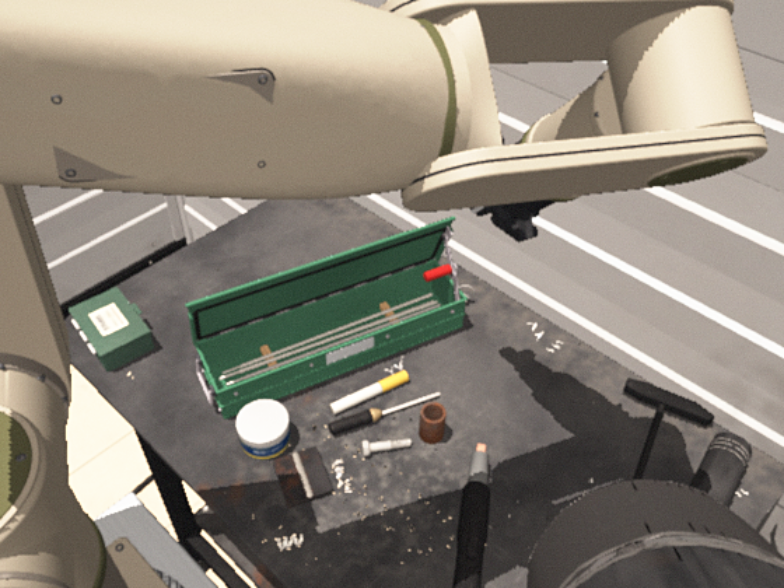

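View pics/wrist2.png

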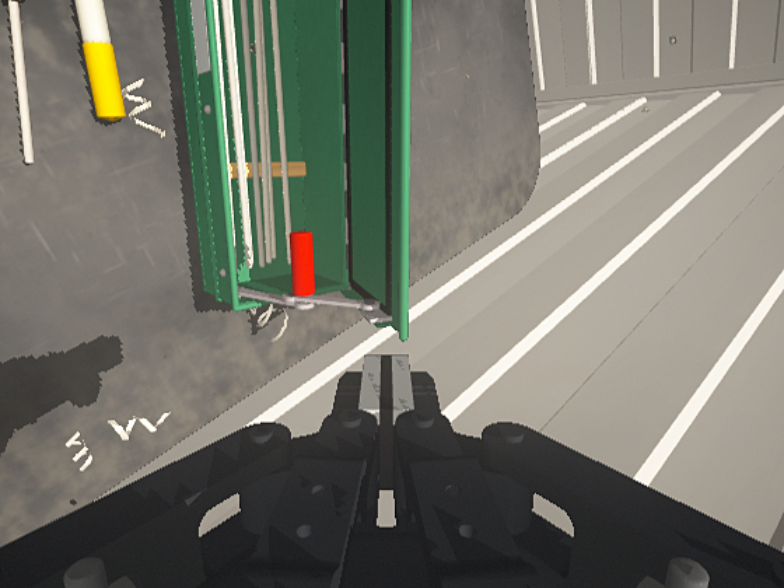

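```bash
python3 - <<'E'
from h import *
s,p,Rm=cur();cm=r.camera_model('wrist')
im=cv2.imread('pics/wrist2.png')
for y in range(30,91,10):
  for z in range(-60,61,10):
    q=proj(cm,[p+Rm.apply([0,y,z])])[0]*1.4
    cv2.circle(im,tuple(q.astype(int)),2,(0,255,255) if y!=70 else (0,0,255),-1)
q=proj(cm,[p+Rm.apply([-11,72.6,0]),p+Rm.apply([11,72.6,0]),p+Rm.apply([-11,85,0]),p+Rm.apply([11,85,0])])*1.4
for a in q: cv2.circle(im,tuple(a.astype(int)),3,(255,0,255),-1)
cv2.imwrite('pics/wg.png',cv2.resize(im[300:],None,fx=1,fy=1))
print(Rm.inv().apply(np.array(cm['cam_to_world'])[:3,3]-p))
E
```

```text
[-68.12923385 -70.66842947  -0.1165316 ]
```

View pics/wg.png

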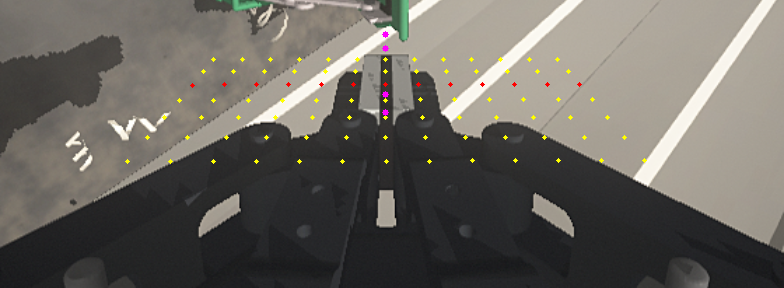

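Emit:
{"op": "arm_command", "data": {"increments": [[-0.001, 0.013, -0.007, 0, 0, 0], [-0.002, 0.026, -0.014, 0, 0, 0], [-0.003, 0.039, -0.021, 0, 0, 0], [-0.004, 0.052, -0.028, 0, 0, 0], [-0.005, 0.065, -0.035, 0, 0, 0], [-0.006, 0.078, -0.042, 0, 0, 0], [-0.007, 0.091, -0.048, 0, 0, 0], [-0.008, 0.104, -0.055, 0, 0, 0], [-0.009, 0.117, -0.062, 0, 0, 0], [-0.009, 0.129, -0.068, 0.003, 0, 0]]}}

```text
time: 5.25
tool_pos: [601.0, -6.5, 190.3]
tcp_rot: [-49.9, 0.1, -19.4]
ft_force: [0.3, 0.5, 0.3]
finger_gap: 0.0
```

```bash
python3 - <<'E'
from h import *
s,p,Rm=cur();print(s['time'],wb(p),s['tcp_rot'],s['joint_pos'],s['ft_force'],wb(p+Rm.apply([0,72.6,0])))
for n in ['scene','top','wrist']:
    save(n+'3',cv2.resize(r.snapshot(n),None,fx=1.4,fy=1.4))
    d=r.spot_point(n,'knob');print(n,[(np.round(x['position'],1).tolist(),round(x['conf'],2)) for x in d[:2]], proj(r.camera_model(n),bw([[-18,-158,105]])))
E
```

```text
5.25 [-106.14478565 -149.99059238  190.34825328] [-49.87422949   0.06168852 -19.43870046] [ -24.04204052   12.09025748  100.00538807   41.41299261   76.17635248
 -107.91139831] [0.33967505 0.47050639 0.26098949] [ -59.35640738 -149.96242736  134.83603061]
scene [] [[312.13262109 194.80761977]]
top [([275.5, 162.9], 0.83)] [[274.1606866  162.35507739]]
wrist [([299.6, 250.0], 0.55)] [[295.18551931 245.72116859]]
```

View pics/scene3.png

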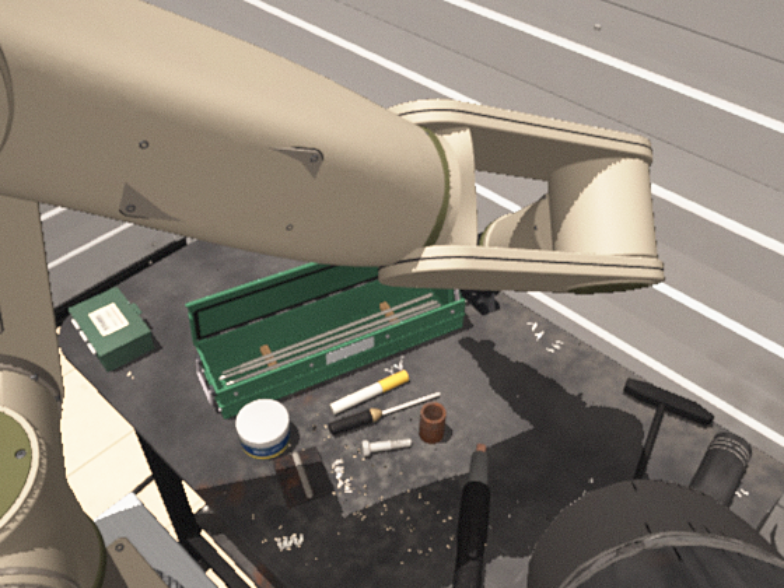

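View pics/wrist3.png

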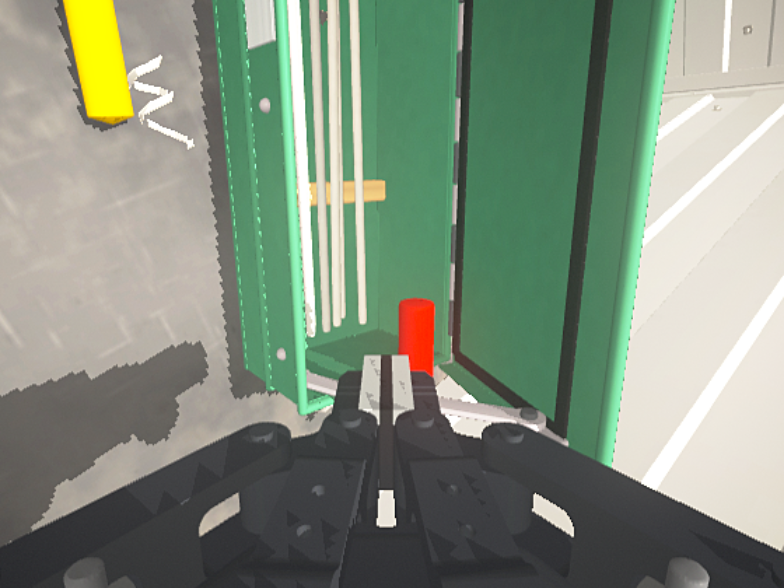

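View pics/top3.png

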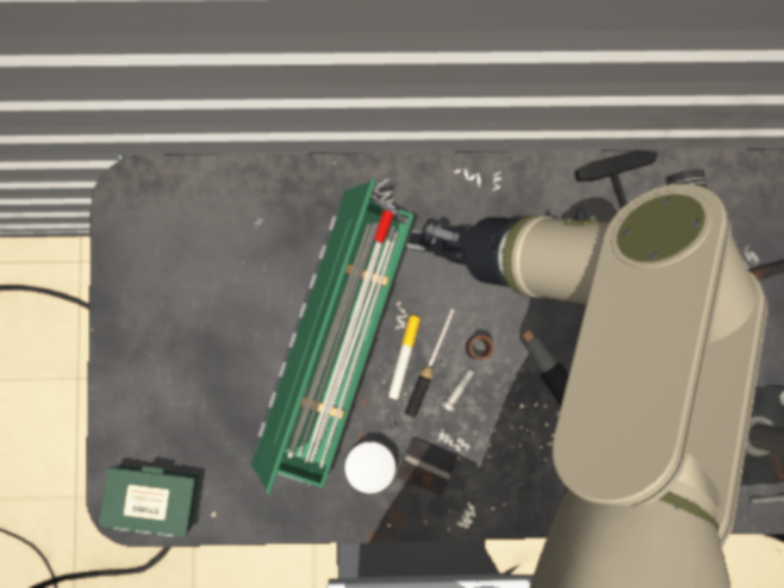

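```bash
python3 - <<'E'
from h import *
s,p,Rm=cur();cm=r.camera_model('wrist')
for nm,f,g in (('wo','pics/wrist0.png',None),('wc','pics/wrist3.png',1)):
  im=cv2.imread(f)
  if g is None: im=cv2.resize(im,None,fx=1.4,fy=1.4)
  for x,c in ((-11,(0,255,255)),(11,(255,0,255)),(-25,(0,128,255))):
   for y in range(0,91,10):
    for z in (-57,-43,-30,-15,0,15,30,43,57):
     q=proj(cm,[p+Rm.apply([x,y,z])])[0]*1.4
     cv2.circle(im,tuple(q.astype(int)),3 if y==50 else 2,c,-1)
  cv2.imwrite('pics/'+nm+'.png',im)
E
```

```text
(no output)
```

View pics/wo.png

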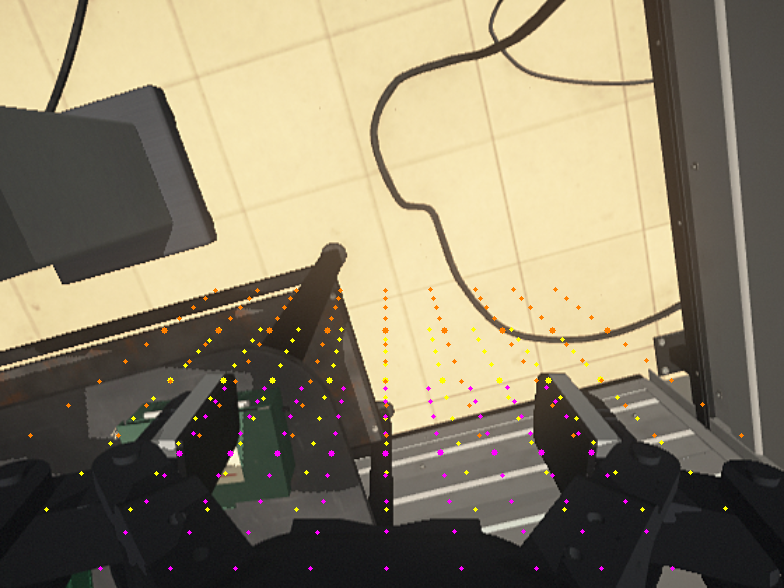

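View pics/wc.png

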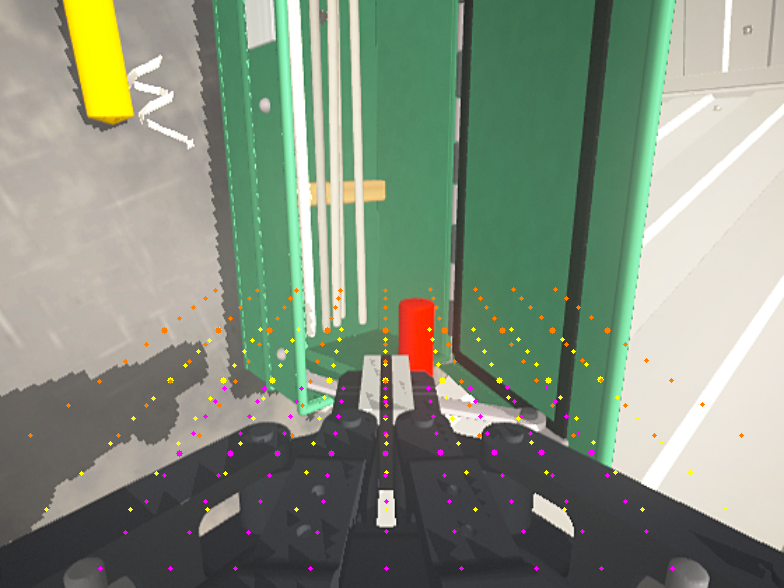

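Emit:
{"op": "arm_command", "data": {"increments": [[0, 0, 0, 0, 0.16, 0], [0, 0, 0, 0, 0.33, 0], [0, 0, 0, 0, 0.5, 0], [0, 0, 0, 0, 0.67, 0], [0, 0, 0, 0, 0.84, 0], [0, 0, 0, 0, 1.01, 0], [0, 0, 0, 0, 1.18, 0], [0, 0, 0, 0, 1.35, 0], [0, 0, 0, 0, 1.48, 0], [0, 0, 0, 0, 1.571, 0]]}}

```text
time: 6.8
tool_pos: [601.5, -7.1, 192.3]
tcp_rot: [-90.1, 40.1, -109.7]
ft_force: [0.1, -0.1, -0.7]
finger_gap: 0.2
```

```bash
cat >> h.py <<'E'
PH=50
def Rv(phi=PH): return Rt(phi)*R.from_rotvec([0,np.pi/2,0])
def dn(phi=PH):
    a=np.radians(phi);return np.array([np.cos(a),0,-np.sin(a)]),np.array([np.sin(a),0,np.cos(a)])
def tcp_for(tipU,phi=PH,y=-146):
    d,n=dn(phi);return bw(np.array([tipU[0],y,tipU[1]])-11*n-72.6*d)
def tipU_now(p,Rm): return wb(p+Rm.apply([-11,72.6,0]))
E
python3 - <<'E'
from h import *
s,p,Rm=cur();print(s['time'],s['tcp_rot'],s['joint_pos'],s['ft_force'],tipU_now(p,Rm))
print(rel(p,Rm,tcp_for([-27,117]),Rv()))
im=r.snapshot('wrist');save('wrist4',cv2.resize(im,None,fx=1.4,fy=1.4))
print(r.spot_point('wrist','knob')[:1],proj(r.camera_model('wrist'),bw([[-18,-158,105]])))
E
```

```text
6.8 [ -90.13270207   40.11531445 -109.7039612 ] [-24.07382246  11.9713018   99.91322667  41.38919066  76.26978142
 -17.63133068] [ 0.10464621 -0.13381881 -0.69368547] [ -51.32881567 -150.77718824  143.84682139]
(array([-0.00143437,  0.03617957, -0.00469828]), array([-0.00109807, -0.00405819, -0.00201731]))
[{'position': [292.7, 214.6], 'conf': 0.89}] [[288.150765   214.92739867]]
```

View pics/wrist4.png

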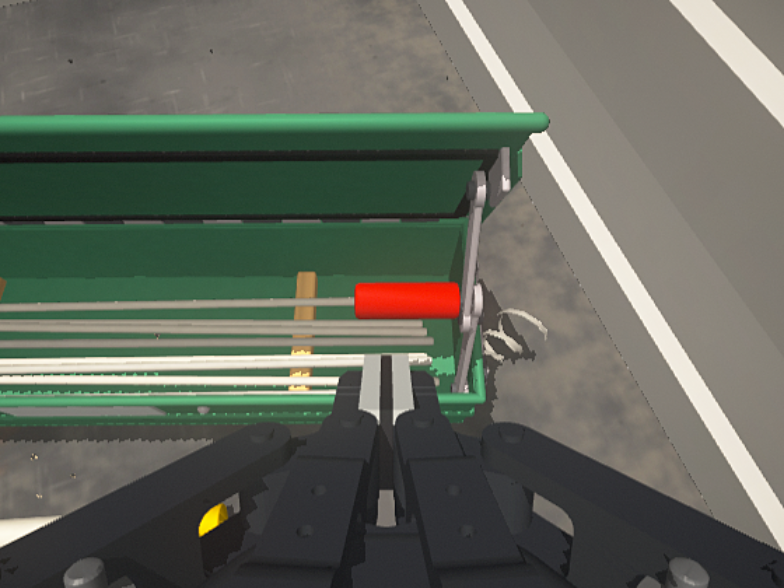

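Emit:
{"op": "arm_command", "data": {"increments": [[0, 0.004, -0.001, 0, 0, 0], [0, 0.008, -0.002, 0, 0, 0], [0, 0.012, -0.003, 0, -0.001, -0.001], [0, 0.016, -0.004, 0, -0.002, -0.001], [0, 0.02, -0.005, 0, -0.003, -0.002], [-0.001, 0.024, -0.006, -0.001, -0.004, -0.002], [-0.001, 0.028, -0.007, -0.001, -0.004, -0.002], [-0.001, 0.032, -0.008, -0.001, -0.004, -0.002], [-0.001, 0.036, -0.008, -0.001, -0.004, -0.002], [-0.001, 0.036, -0.008, -0.001, -0.004, -0.002]]}}

```text
time: 8.15
tool_pos: [601.3, 18.7, 164.1]
tcp_rot: [-90.0, 40.0, -109.2]
ft_force: [0.2, 0.1, -0.7]
finger_gap: -0.3
```

```bash
python3 - <<'E'
from h import *
s,p,Rm=cur();print(s['time'],s['tcp_rot'],s['ft_force'],tipU_now(p,Rm),Rm.inv().apply(bw([1,0,0])-bw([0,0,0])),Rm.inv().apply([0,0,1]))
im=r.snapshot('wrist');cm=r.camera_model('wrist')
im=cv2.resize(im,None,fx=1.4,fy=1.4)[:,:,::-1].copy()
k=bw([[-18,-179,105],[-18,-137,105]])
q=(proj(cm,k)*1.4).astype(int);cv2.line(im,tuple(q[0].tolist()),tuple(q[1].tolist()),(255,255,255),1)
cv2.imwrite('pics/wrist5.png',im)
save('top5',cv2.resize(r.snapshot('top')[120:320,180:400],None,fx=3,fy=3,interpolation=cv2.INTER_CUBIC))
E
```

```text
8.15 [ -89.98607684   40.0086737  -109.21576329] [ 0.18521849  0.06108662 -0.68873381] [ -27.09516912 -141.70928576  115.5630592 ] [-0.76594317  0.64290101  0.0030593 ] [-6.42903570e-01 -7.65947104e-01  1.86129029e-04]
```

View pics/wrist5.png

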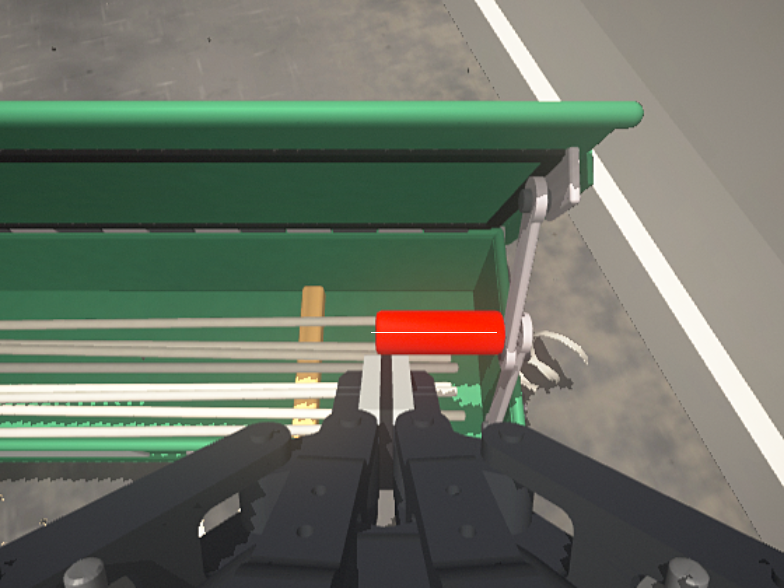

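View pics/top5.png

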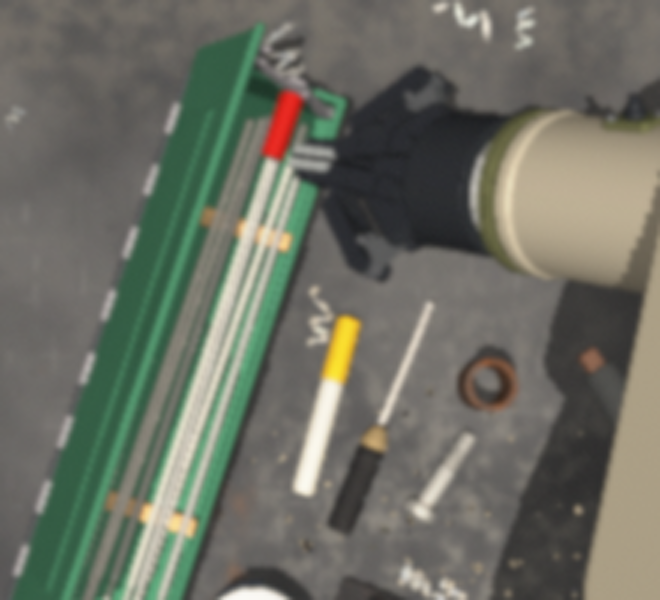

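Emit:
{"op": "arm_command", "data": {"increments": [[-0.004, 0.002, 0.001, 0, 0, 0], [-0.0067, 0.0042, 0.002, 0, 0, 0], [-0.0092, 0.0063, 0.002, 0, 0, 0], [-0.0117, 0.0083, 0.002, 0, 0, 0], [-0.0144, 0.0105, 0.002, 0, 0, 0], [-0.017, 0.0128, 0.002, 0, 0, 0], [-0.0197, 0.015, 0.002, 0, 0, 0], [-0.0223, 0.0172, 0.002, 0, 0, 0], [-0.025, 0.0195, 0.002, 0, 0, 0], [-0.0275, 0.0217, 0.002, 0, 0, 0]]}}

```text
time: 9.5
tool_pos: [614.9, 50.8, 165.3]
tcp_rot: [-90.0, 40.0, -109.2]
ft_force: [-1.6, -1.8, -0.6]
finger_gap: -0.0
```

```bash
python3 - <<'E'
from h import *
s,p,Rm=cur();print(s['time'],s['tcp_rot'],s['ft_force'],s['wrist_torque'],tipU_now(p,Rm))
im=r.snapshot('wrist');save('wrist6',cv2.resize(im,None,fx=1.4,fy=1.4))
E
```

```text
9.5 [ -89.95830335   39.9774872  -109.22207311] [-1.59611121 -1.82892971 -0.60583637] [-0.57441241  0.22115477 -0.00442216] [   7.64228433 -143.86570495  116.71770094]
```

View pics/wrist6.png

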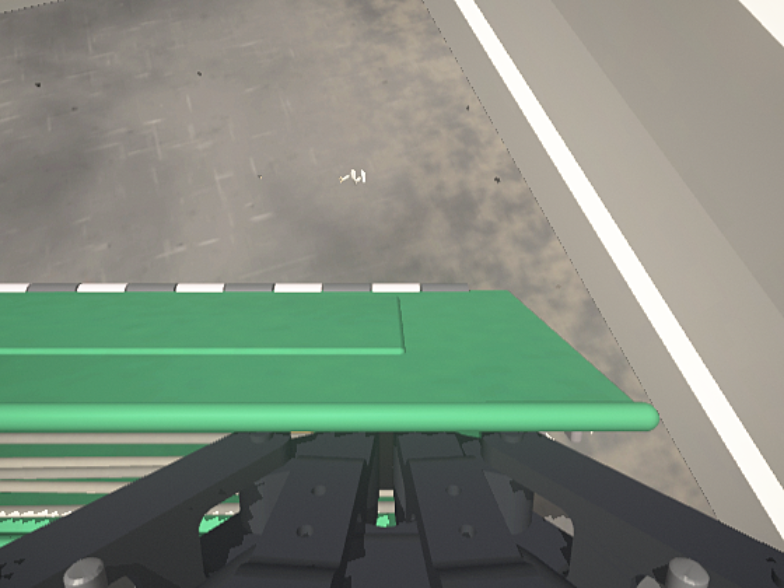

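```bash
python3 - <<'E'
from h import *
cm=r.camera_model('wrist')
for th in range(36,64,3):
    t=np.radians(th);print(th,proj(cm,bw([[50-116*np.cos(t),-140,66+116*np.sin(t)]]))*1.4)
s,p,Rm=cur();T0=tipU_now(p,Rm)
d,n=dn()
for th,sl in [(50,40),(45,34),(40,28),(35,24),(30,20),(25,18),(20,16),(15,16),(10,16),(6,16),(3,16),(0,16),(-4,16)]:
    t=np.radians(th);lip=np.array([50-116*np.cos(t),0,66+116*np.sin(t)])
    U=lip-3*n+sl*d;dl=U-T0
    print(th,np.round(U[[0,2]],1),'tool x %.4f y %.4f'%(-(dl[0]*n[0]+dl[2]*n[2])/1000,(dl[0]*d[0]+dl[2]*d[2])/1000))
E
```

```text
36 [[368.84209597 537.34501353]]
39 [[368.44810474 519.96035964]]
42 [[368.08185786 500.50492915]]
45 [[367.74928836 479.04134892]]
48 [[367.45626515 455.67923728]]
51 [[367.20838391 430.57740764]]
54 [[367.01074203 403.94381816]]
57 [[366.86771212 376.03291776]]
60 [[366.78273054 347.14023901]]
63 [[366.75811858 317.59434336]]
50 [ -1.1 122.3] tool x 0.0035 y -0.0101
45 [-12.5 120.1] tool x 0.0136 y -0.0157
40 [-23.2 117.2] tool x 0.0237 y -0.0204
35 [-31.9 112.2] tool x 0.0335 y -0.0222
30 [-39.9 106.8] tool x 0.0432 y -0.0231
25 [-45.9  99.3] tool x 0.0525 y -0.0213
20 [-51.   91.5] tool x 0.0615 y -0.0186
15 [-54.1  81.8] tool x 0.0701 y -0.0132
10 [-56.3  72. ] tool x 0.0781 y -0.0070
6 [-57.4  63.9] tool x 0.0841 y -0.0016
3 [-57.9  57.9] tool x 0.0884 y 0.0027
0 [-58.   51.8] tool x 0.0924 y 0.0073
-4 [-57.7  43.7] tool x 0.0974 y 0.0137
```

Emit:
{"op": "arm_command", "data": {"increments": [[0.0035, -0.01, -0.001, 0, 0, 0], [0.0085, -0.013, -0.003, 0, 0, 0], [0.0136, -0.0157, -0.005, 0, 0, 0], [0.0187, -0.018, -0.007, 0, 0, 0], [0.0237, -0.0204, -0.009, 0, 0, 0], [0.0286, -0.0213, -0.011, 0, 0, 0], [0.0335, -0.0222, -0.013, 0, 0, 0], [0.0368, -0.0225, -0.015, 0, 0, 0], [0.04, -0.0228, -0.015, 0, 0, 0], [0.0432, -0.0231, -0.015, 0, 0, 0]]}}

```text
time: 10.8
tool_pos: [584.7, 10.6, 155.2]
tcp_rot: [-90.0, 40.0, -109.2]
ft_force: [-0.2, -0.1, -3.5]
finger_gap: 0.2
```

```bash
cat > st.py <<'E'
from h import *
import sys
s,p,Rm=cur();T0=tipU_now(p,Rm);print(s['time'],s['tcp_rot'],s['ft_force'],T0)
im=r.snapshot('wrist');save(sys.argv[1],cv2.resize(im,None,fx=1.4,fy=1.4))
cm=r.camera_model('wrist')
for th in range(0,50,5):
    t=np.radians(th);print(th,(proj(cm,bw([[50-116*np.cos(t),-140,66+116*np.sin(t)]]))*1.4)[0].round())
d,n=dn()
for th,sl in [(35,24),(30,20),(25,18),(20,16),(15,16),(10,16),(6,16),(3,16),(0,16),(-4,16)]:
    t=np.radians(th);lip=np.array([50-116*np.cos(t),0,66+116*np.sin(t)])
    U=lip-3*n+sl*d;dl=U-T0
    print(th,np.round(U[[0,2]],1),'tool x %.4f y %.4f'%(-(dl[0]*n[0]+dl[2]*n[2])/1000,(dl[0]*d[0]+dl[2]*d[2])/1000))
E
python3 st.py wrist7
```

```text
10.8 [ -89.97575258   40.0100606  -109.20325169] [-0.17358584 -0.08839685 -3.53960985] [ -40.29485227 -128.77219522  106.66868798]
0 [416. 451.]
5 [418. 446.]
10 [420. 438.]
15 [422. 425.]
20 [423. 409.]
25 [425. 389.]
30 [427. 363.]
35 [429. 333.]
40 [431. 299.]
45 [432. 260.]
35 [-31.9 112.2] tool x -0.0100 y 0.0011
30 [-39.9 106.8] tool x -0.0004 y 0.0002
25 [-45.9  99.3] tool x 0.0090 y 0.0021
20 [-51.   91.5] tool x 0.0180 y 0.0047
15 [-54.1  81.8] tool x 0.0265 y 0.0102
10 [-56.3  72. ] tool x 0.0345 y 0.0163
6 [-57.4  63.9] tool x 0.0406 y 0.0218
3 [-57.9  57.9] tool x 0.0448 y 0.0261
0 [-58.   51.8] tool x 0.0488 y 0.0306
-4 [-57.7  43.7] tool x 0.0538 y 0.0370
```

View pics/wrist7.png

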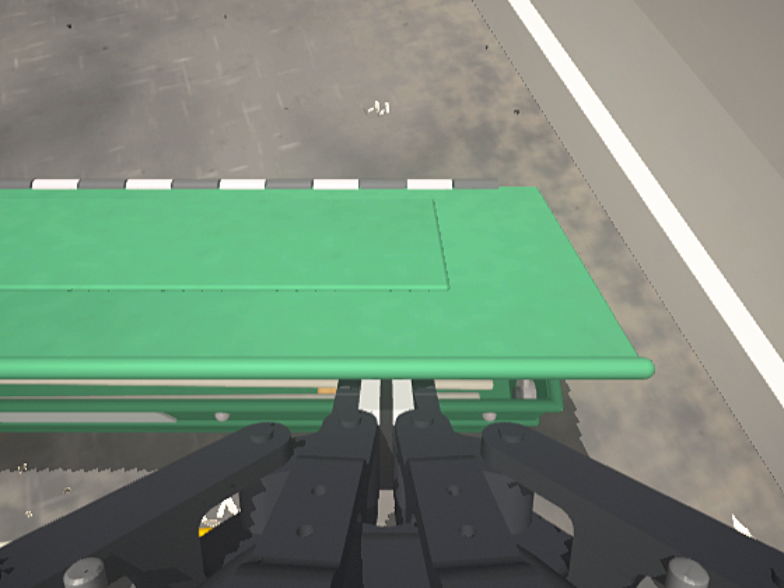

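Emit:
{"op": "arm_command", "data": {"increments": [[0.004, 0.0006, 0, 0, 0, 0], [0.009, 0.0015, 0, 0, 0, 0], [0.0135, 0.0023, 0, 0, 0, 0], [0.018, 0.0035, 0, 0, 0, 0], [0.021, 0.005, 0, 0, 0, 0], [0.024, 0.0065, 0, 0, 0, 0], [0.0265, 0.0082, 0, 0, 0, 0], [0.0292, 0.0102, 0, 0, 0, 0], [0.032, 0.0123, 0, 0, 0, 0], [0.0345, 0.0143, 0, 0, 0, 0]]}}

```text
time: 12.1
tool_pos: [579.3, -5.7, 122.1]
tcp_rot: [-89.9, 40.0, -109.2]
ft_force: [-0.8, -0.3, -3.3]
finger_gap: 0.1
```

```bash
python3 st.py wrist8
```

```text
12.1 [ -89.94589934   40.00552395 -109.20032979] [-0.82065883 -0.33763952 -3.3049333 ] [ -57.50334406 -129.0750478    73.51864626]
0 [421. 381.]
5 [423. 371.]
10 [425. 357.]
15 [427. 337.]
20 [430. 313.]
25 [433. 282.]
30 [435. 245.]
35 [438. 203.]
40 [441. 154.]
45 [443.  99.]
35 [-31.9 112.2] tool x -0.0445 y -0.0132
30 [-39.9 106.8] tool x -0.0348 y -0.0141
25 [-45.9  99.3] tool x -0.0255 y -0.0123
20 [-51.   91.5] tool x -0.0165 y -0.0096
15 [-54.1  81.8] tool x -0.0080 y -0.0042
10 [-56.3  72. ] tool x 0.0000 y 0.0020
6 [-57.4  63.9] tool x 0.0061 y 0.0074
3 [-57.9  57.9] tool x 0.0103 y 0.0117
0 [-58.   51.8] tool x 0.0143 y 0.0163
-4 [-57.7  43.7] tool x 0.0193 y 0.0227
```

View pics/wrist8.png

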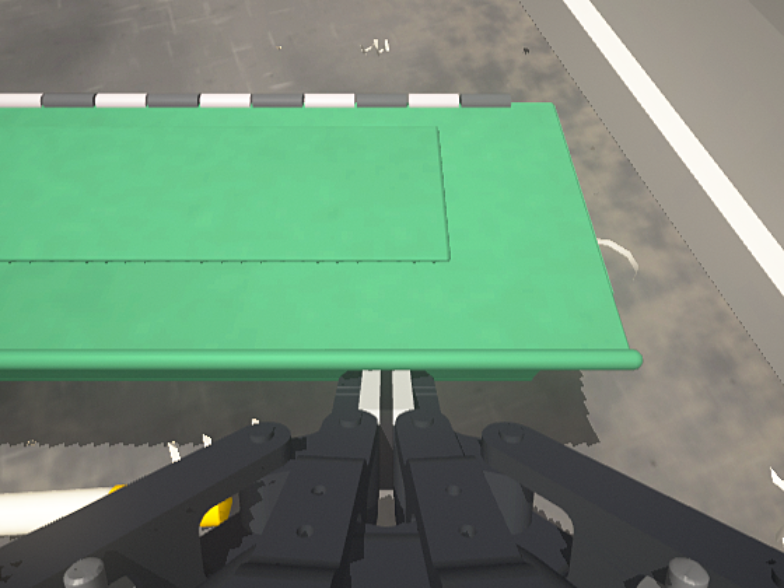

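Emit:
{"op": "arm_command", "data": {"increments": [[0.002, 0.0012, 0, 0, 0, 0], [0.004, 0.003, 0, 0, 0, 0], [0.006, 0.005, 0, 0, 0, 0], [0.0074, 0.0065, 0, 0, 0, 0], [0.0088, 0.008, 0, 0, 0, 0], [0.01, 0.0093, 0, 0, 0, 0], [0.0111, 0.0105, 0, 0, 0, 0], [0.0122, 0.0117, 0, 0, 0, 0], [0.0133, 0.0129, 0, 0, 0, 0], [0.0143, 0.014, 0, 0, 0, 0]]}}

```text
time: 13.4
tool_pos: [578.7, -7.5, 102.3]
tcp_rot: [-89.9, 40.0, -109.2]
ft_force: [0.1, -1.0, -3.0]
finger_gap: 0.3
```

```bash
python3 st.py wrist9
```

```text
13.4 [ -89.94289519   40.00670843 -109.1964064 ] [ 0.05820689 -0.96156246 -2.98161083] [ -59.39710343 -129.10307509   53.73969287]
0 [424. 358.]
5 [427. 344.]
10 [430. 326.]
15 [433. 302.]
20 [437. 271.]
25 [440. 232.]
30 [444. 185.]
35 [448. 130.]
40 [451.  67.]
45 [455.  -3.]
35 [-31.9 112.2] tool x -0.0587 y -0.0271
30 [-39.9 106.8] tool x -0.0490 y -0.0281
25 [-45.9  99.3] tool x -0.0397 y -0.0262
20 [-51.   91.5] tool x -0.0307 y -0.0235
15 [-54.1  81.8] tool x -0.0221 y -0.0181
10 [-56.3  72. ] tool x -0.0141 y -0.0119
6 [-57.4  63.9] tool x -0.0081 y -0.0065
3 [-57.9  57.9] tool x -0.0038 y -0.0022
0 [-58.   51.8] tool x 0.0002 y 0.0024
-4 [-57.7  43.7] tool x 0.0052 y 0.0087
```

View pics/wrist9.png

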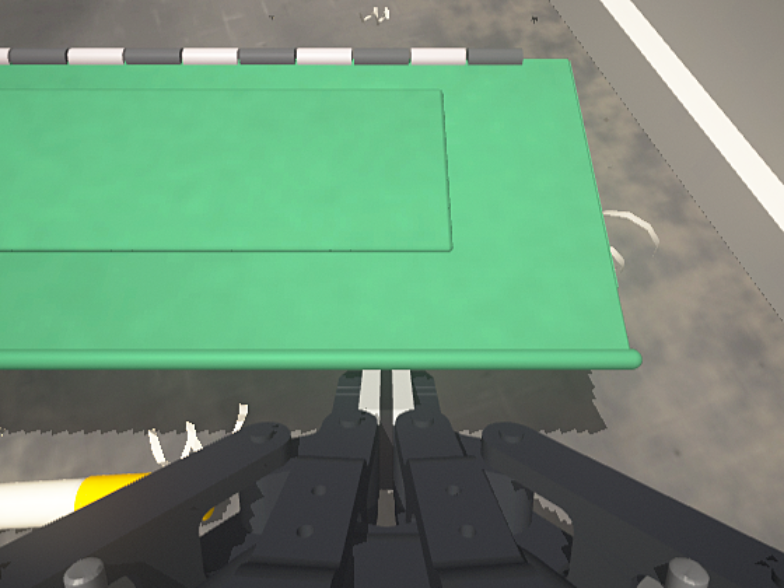

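Emit:
{"op": "arm_command", "data": {"increments": [[0.0007, 0.0006, 0, 0, 0, 0], [0.0014, 0.0013, 0, 0, 0, 0], [0.0021, 0.0019, 0, 0, 0, 0], [0.0028, 0.0026, 0, 0, 0, 0], [0.0035, 0.0032, 0, 0, 0, 0], [0.0042, 0.0038, 0, 0, 0, 0], [0.0049, 0.0045, 0, 0, 0, 0], [0.0056, 0.0051, 0, 0, 0, 0], [0.0063, 0.0058, 0, 0, 0, 0], [0.007, 0.0064, 0, 0, 0, 0]]}}

```text
time: 14.7
tool_pos: [578.2, -8.7, 92.9]
tcp_rot: [-89.9, 40.0, -109.2]
ft_force: [-0.2, -0.2, 1.1]
finger_gap: -0.1
```

```bash
python3 st.py wrist10|head -4
```

```text
14.7 [ -89.94698128   40.00726461 -109.20348099] [-0.15224621 -0.16173535  1.09005901] [ -60.69692043 -129.10629257   44.37063006]
0 [427. 342.]
5 [430. 327.]
10 [433. 306.]
```

View pics/wrist10.png

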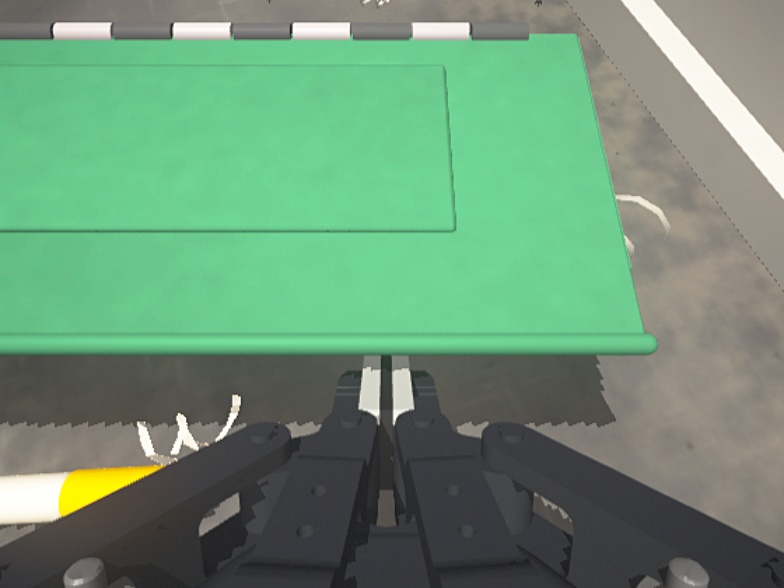

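Emit:
{"op": "arm_command", "data": {"increments": [[0.0077, -0.0064, 0, 0, 0, 0], [0.0153, -0.0129, 0, 0, 0, 0], [0.023, -0.0193, 0, 0, 0, 0], [0.0255, -0.0318, 0, 0, 0, 0], [0.0267, -0.0459, 0, 0, 0, 0], [0.0235, -0.0654, 0, 0, 0, 0], [0.0144, -0.0839, 0, 0, 0, 0], [0.0022, -0.1063, 0, 0, 0, 0], [-0.01, -0.1287, 0, 0, 0, 0], [-0.0223, -0.151, 0, 0, 0, 0]]}}

```text
time: 16.0
tool_pos: [551.8, -84.5, 225.4]
tcp_rot: [-89.8, 40.0, -109.1]
ft_force: [0.2, -0.5, 0.1]
finger_gap: 0.1
```

Emit:
{"op": "arm_command", "data": {"increments": [[-0.003, -0.02, 0, 0, 0, 0], [-0.006, -0.04, 0, 0, 0, 0], [-0.008, -0.05, 0, 0, 0, 0], [-0.008, -0.05, 0, 0, 0, 0], [-0.008, -0.05, 0, 0, 0, 0], [-0.008, -0.05, 0, 0, 0, 0], [-0.008, -0.05, 0, 0, 0, 0], [-0.008, -0.05, 0, 0, 0, 0], [-0.008, -0.05, 0, 0, 0, 0], [-0.008, -0.05, 0, 0, 0, 0]]}}

```text
time: 17.25
tool_pos: [543.2, -108.8, 266.5]
tcp_rot: [-89.9, 40.0, -109.2]
ft_force: [-0.7, 0.1, -1.0]
finger_gap: 0.0
```

```bash
python3 - <<'E'
from h import *
s,p,Rm=cur();print(s['time'],wb(p),s['ft_force'],s['joint_pos'],s['qd'])
for n in ['scene','top','wrist']: save(n+'11',cv2.resize(r.snapshot(n),None,fx=1.4,fy=1.4))
cm=r.camera_model('top')
for t,z in [('paint_marker',8),('hex_bolt',8),('scriber',8),('pipe_ring',10),('lip',66)]:
    d=r.spot_point('top',t)
    for x in d[:1]: print(t,x['position'],x['conf'],onz(cm,x['position'],z))
E
```

```text
17.25 [-221.75831795 -129.42308037  266.46168947] [-0.68330273  0.10244874 -0.99173395] [-35.98019871   5.58703274  98.57972721  38.0109465   89.51634102
 -21.8278299 ] [ 0.04934943 -0.06521054 -0.06082028 -0.02250146  0.0677082  -0.03798308]
paint_marker [286.2, 253.6] 0.68 [469.10198336  50.58998294   8.        ]
hex_bolt [341.3, 246.3] 0.57 [481.88788417 -60.95904392   8.        ]
scriber [306.3, 256.4] 0.78 [462.80275091  10.22666835   8.        ]
pipe_ring [338.0, 246.0] 0.54 [482.58884654 -54.00307006  10.        ]
lip [270.6, 250.2] 0.96 [476.3861627   82.63753207  66.        ]
```

View pics/top11.png

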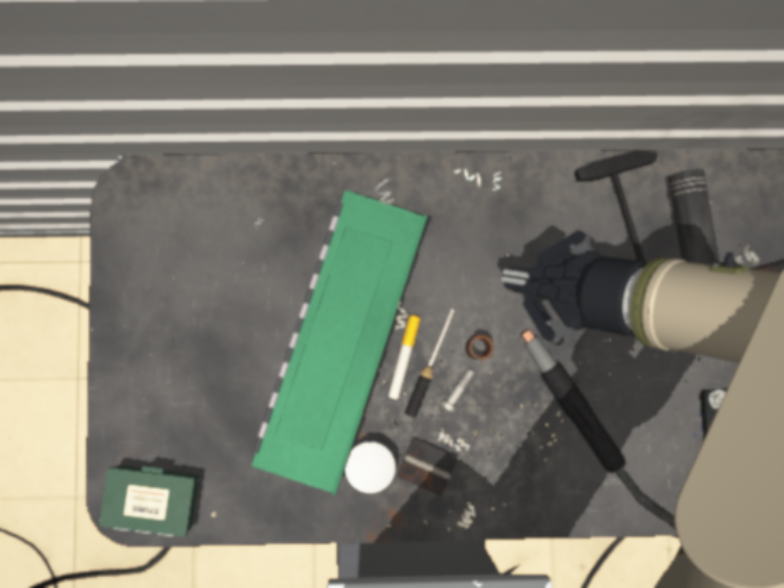

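View pics/scene11.png

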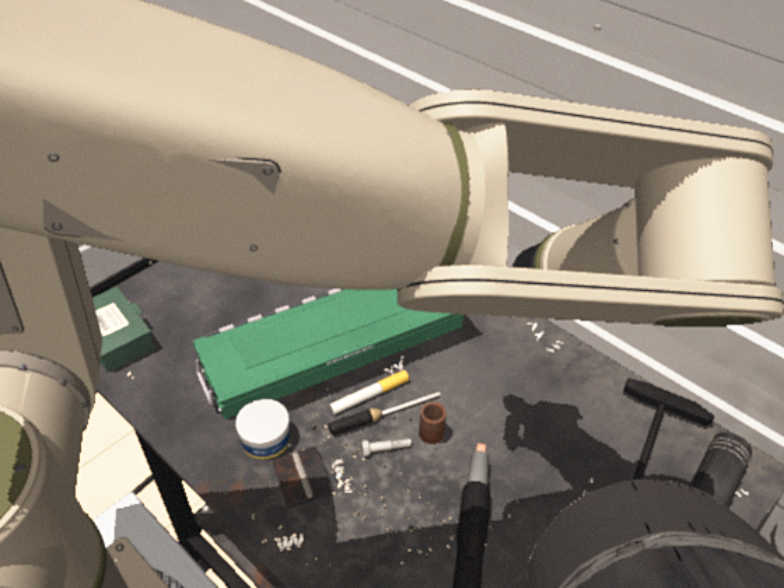

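The lid lies flat on the box. In the top view its lip runs from about (427,216) to (335,492). The marker, scriber, bolt and ring sit at the same pixels as before, and the hand is well clear.

```bash
python3 -c "
from bench import r
print(r.hand_in())"
```

```text
the job is handed in; nothing more can be done
None
```

The lid is fully shut, it was lowered without slamming, and the hand is clear. I handed the job in at about 17.5 s.

- **Push and catch:** With the gripper shut, I pushed the knob toward the hinge with the fingertip until the stay folded. The lid landed on the upper side of the fingers at about 52° up from level, roughly 18° below where it stood open.
- **Lowering:** I let it down over four calls, more and more slowly. It rested on the fingers with about 3 N until it seated, and then that load was gone. I then drew the fingers out in front of the wall and raised the hand.

**Last checks:**
- The top and scene pictures show the lid flat on the box, and the last wrist picture before the fingers were drawn out puts its lip at the fully shut position.
- The wrist force was near zero, and it stayed at a few newtons in every reading I took.
- The marker, scriber, bolt and ring lie where they were, by eye.
- One check disagreed: in the last top picture the network reported the bolt at the ring's position with low confidence. The picture shows the bolt itself has not moved.

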